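# Set the pop-up locators of an inspection jig

## Task

Set the inspection jig up for the next part: its round locator has to stand up and its square locator has to be latched down. Each locator is a push-push stop: a full push from above latches a raised one down, and a full push on a latched one lets it pop up. Leave the bar-shaped locator latched down as it is.

Things in the scene. Friction and masses are not known exactly. Their poses are not given: they have to be found in the camera images.
- round_top (a point): Centre of the top face of the ROUND locator: a black plastic cap 30 mm across in a round steel bezel 52 mm across, one of three in the jig's top plate, alike but for their caps. Each slides straight up and down; height of this point 0.103 raised, 0.084 latched, 0.067 at the hard bottom stop (bezel top 0.064). At first latched. Site z is up, x and y as the jig's.
- square_top (a point): Centre of the top face of the SQUARE locator, a black plastic cap 28 x 28 mm; raised at first. Every locator changes state when its top is pushed down to 0.067-0.070 and let go: a latched one springs up to 0.103, a raised one comes back only to 0.084 and stays. Stopping above 0.072 may do nothing.
- bar_top (a point): Centre of the top face of the BAR-shaped locator, a black plastic cap 14 mm (jig x) by 42 mm (jig y) in the same kind of bezel. It is latched down at first and is to stay so; heights and behaviour as the others'. Spring of each: 3 N raised, 5 N latched, 7 N just above the bottom stop, up to 12 N on the way if pushed at 0.1 m/s.
- jig: Inspection jig fixed to the table: grey box, aluminium top plate, 200 (x) by 320 (y) by 60 mm high; origin at the centre of its underside, z up. The locators stand in a row along its y, 80 mm or more apart, in any order. A fence 14 mm high runs along the +x edge; two 12 mm dowels and a loose white part 26 mm high are on the -x side, 45 mm or more from the locators' centres.

How it is judged (in metres and radians):
At the end, for the whole second after the job is handed in: The round locator stands up (its top above 0.098), the square one is latched down (its top between 0.075 and 0.091) and the bar-shaped one is still latched down (its top below 0.091) (height (world z) of round_top above 0.098 m and height (world z) of square_top between 0.075 and 0.091 m and height (world z) of bar_top below 0.091 m); the robot touches nothing.
It fails at once if the bar-shaped locator was released (height (world z) of bar_top above 0.094 m).
It also fails if it takes over 32 s, if anything falls off the work surface, if the arm or the gripper's body presses on something with over 40 N, if the wrist force passes 120 N, or if a joint passes its speed limit or range.

## Robot

A 7-joint arm with a two-finger parallel gripper is mounted at the origin on the work surface. World frame = base frame: x ahead of the robot, y to its left, z up, the work surface at z = 0. Lengths are in mm, angles in rad, forces in N, time in s.
With the tool pointing down it reaches from about 400 to 925 mm from the base axis. Payload 5.6 kg.
Tool frame: the origin (TCP) lies between the finger pads; the fingertips stand robot.tip_extent ahead of it and the grasp point (between the pads) lies 5 mm behind it (robot.tip_extent is the distance from the TCP to the fingertips, in mm); z points along the fingers, y is the line along which they close (so a half turn about z gives the same grasp; the last joint's range is limited). The gripper opens to 85 mm and grips with 20 to 120 N. Pads are 22 mm wide; open, the fingers measure 114 mm over their backs; the gripper's body (76 mm by 85 mm) begins 54 mm behind the grasp point. The pads swing forward as they close: fully open they stand 13 mm farther back than shut.
Start: joints at [-0.043, 0.468, -0.012, 1.603, 0.006, 1.071, -0.056], TCP at [650.006, -0.042, 245.29] pointing down, gripper open.
Joint ranges: [-2.53, 2.53], [-0.31, 2.02], [-1.57, 1.55], [0.28, 2.44], [-1.29, 4.43], [0.15, 1.84], [-2.92, 2.92]. Speed limits (rad/s): [2.57, 2.57, 3.14, 3.14, 3.14, 3.14, 3.14].

## Interface

Orientations are given as a unit quaternion [x, y, z, w].
In Python, from workcell import robot gives the robot as it stands. Calls block until the motion is done:
- robot.reach(position, orientation): joint-space move of the TCP to a pose.
- robot.movel(position, orientation=None, max_speed=150, stop_force=None): straight line of the TCP; orientation=None keeps the orientation; max_speed is the mean speed in mm/s. With stop_force (N) it stops when the force on the tool has changed by that much, and returns True; else False.
- robot.set_joints(angles): joint-space move.
- robot.gripper_to(opening, squeeze=None): opening from 0.0 (shut) to 1.0 (fully open); squeeze is the grip in N (None keeps the last); returns when the fingers have stopped.
- robot.pause(seconds).
- robot.solve_ik(position, orientation): joint angles nearest the present ones, or None.
- robot.camera(name): name is "scene" or "side" or "wrist"; returns (picture, depth): 384x512x3 uint8, blue, green, red; 384x512 float32, mm along the optical axis (not along the pixel's ray), 0 where there is no reading.
- robot.camera_params(name): a dict with "fx", "fy", "cx", "cy" (pixels), "world_from_camera" (4x4, takes a point from camera to world coordinates). Camera axes: x right, y up, looking along -z (the intrinsics and any distortion apply to the point x, -y, -z); pixel columns grow to the right and rows downward; lengths in mm; the calibration is good to about 2 mm. A picture is of the moment at which its call begins: read the wrist's pose just before it. camera_params takes no time and is no camera call; for the wrist camera it gives the pose at the moment of the call.
A pose or a line that the arm cannot do raises robot.PlanningError and nothing moves.
- robot.sign_off(): hands the job in; it is judged then, once.
Trained networks look in the newest picture that a camera, given by its name, has taken for a name from the list of things; names that differ only in an ending like _2 or _b are one class to them, and where a whole thing is asked for, a point or a joint stands for the part that bears it (a point fixed in the world has none). Each returns a list of dicts, best first, with "p" (0 to 1); they miss things now and then, are a little off and sometimes report something else, mostly with a low value. They report only what shows in the picture. A call takes as long as a camera call.
- robot.spot_in(camera, target): "position" ([x, y, z] in mm, in world coordinates, good to about 4 mm: the middle of the surface that is visible of it).
- robot.silhouettes(camera, target): "region" (384x512 bool, what is visible of it).
- robot.tip_of(camera, target): "position" ([x, y, z] in mm, in world coordinates, good to about 4 mm: a listed point, or the origin of a listed thing).
Readings, each from a call of its own:
- robot.get_time(): time.
- robot.get_joint_pos(): joint angles.
- robot.get_joint_vel(): joint speeds.
- robot.get_joint_torque(): joint torques, N m.
- robot.get_tool_pos(): TCP position.
- robot.get_eef_rot(): TCP orientation.
- robot.get_contact_force(): force on the tool from outside, world axes, zero at the start.
- robot.get_wrist_torque(): the same for the moment, N m.
- robot.get_width(): opening from 0.0 (shut) to 1.0 (fully open).
- robot.get_gripper_force(): force on a finger pad.
Only numpy, scipy, OpenCV 4.12 (cv2) and the standard library are available. Lean on these libraries where they do the work, as an engineer would, in place of code of your own. Each camera call takes 0.05 s, during which the arm holds its last target. There are 200 camera calls.

## Working session

There is one attempt and no reset: what is moved stays moved. The work goes in short steps, each a Python script; the robot and the scene stay as the last script left them, time stands still between calls to the robot, and variables do not carry over. Pictures are saved under pics/ and viewed, at most 10 in all, crops included, and the job is handed in when it is done.

```bash
mkdir -p pics
python3 - <<'E'
from workcell import robot
import cv2,numpy as np
print(robot.tip_extent, robot.get_time(), robot.get_eef_rot(), robot.get_width())
ims=[]
for c in("scene","wrist"):
    im,d=robot.camera(c); ims.append(im); np.savez(f"pics/{c}0.npz",im=im,d=d)
    for n in("round_top","square_top","bar_top","jig"):
        print(c,n,[(np.round(r["position"],1),round(r["p"],2)) for r in robot.tip_of(c,n)[:3]])
    print(np.round(robot.camera_params(c)["world_from_camera"],3).tolist())
cv2.imwrite("pics/s0.png",ims[0]);cv2.imwrite("pics/w0.png",ims[1])
E
```

```text
14.0 0.0 [ 7.07128754e-01  7.07084271e-01 -6.59930063e-04 -5.68678876e-04] 1.0022873937319923
scene round_top [(array([ 557.5, -106.1,   85. ]), 0.64)]
scene square_top [(array([ 571. , -201.1,  102.7]), 0.65)]
scene bar_top [(array([584.8,   4. ,  81.3]), 0.57)]
scene jig [(array([ 554.6, -101.8,    3.5]), 0.86)]
[[-0.19, -0.812, 0.552, 945.664], [0.982, -0.159, 0.104, 109.191], [0.003, 0.561, 0.827, 630.22], [0.0, 0.0, 0.0, 1.0]]
wrist round_top [(array([ 556.8, -107.1,   85.3]), 0.75)]
wrist square_top [(array([587.9,  -0. ,  81.8]), 0.68)]
wrist bar_top [(array([587. ,  -1. ,  81.8]), 0.6)]
wrist jig [(array([ 554.3, -103.6,   -1.9]), 0.74)]
[[1.0, 0.001, 0.001, 649.772], [-0.001, 0.966, 0.26, 65.535], [-0.001, -0.26, 0.966, 374.74], [0.0, 0.0, 0.0, 1.0]]
```

View pics/s0.png

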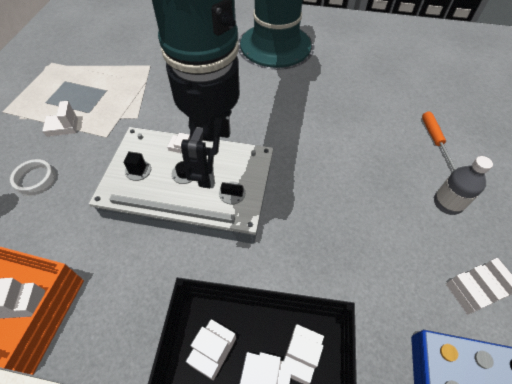

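View pics/w0.png

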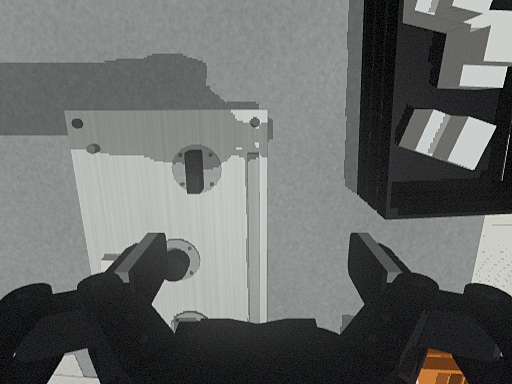

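The scene shows the raised square cap at (136,163), the round cap half-hidden by the gripper at (185,172), and the bar at (232,190). The wrist picture shows the bar at (194,171) and the round cap at (178,262). I'll measure from two wrist positions with the fingers shut.

```bash
cat > h.py <<'E'
from workcell import robot
import cv2,numpy as np
Q=[2**-.5,2**-.5,0,0]
def cloud(c,name):
    p=robot.camera_params(c); im,d=robot.camera(c)
    v,u=np.mgrid[:384,:512]
    pc=np.stack([(u-p["cx"])/p["fx"]*d,-(v-p["cy"])/p["fy"]*d,-d,np.ones_like(d)],-1)
    w=(pc@np.array(p["world_from_camera"]).T)[...,:3]
    cv2.imwrite(f"pics/{name}.png",im)
    return im,d,w
def caps(im,d,w,guess):
    for n,(x,y,z) in guess.items():
        m=(d>0)&(im.max(-1)<70)&(abs(w[...,2]-z)<7)&(np.hypot(w[...,0]-x,w[...,1]-y)<32)
        if m.sum()<60: print(n,"few",m.sum()); continue
        q=w[m]; r=cv2.minAreaRect(q[:,:2].astype(np.float32)); v,u=np.nonzero(m)
        print(n,m.sum(),"mean",q.mean(0).round(1),"z",np.median(q[:,2]).round(1),"rect",np.round(r[0],1),np.round(r[1],1),round(r[2],1),"px",u.mean().round(),v.mean().round())
G=dict(round=(557,-106,84),square=(571,-201,103),bar=(586,1,84))
E
python3 - <<'E'
from h import *
print({k:v for k,v in robot.camera_params("wrist").items() if k!="world_from_camera"})
robot.gripper_to(0.0); print("tip",robot.tip_extent,robot.get_width(),robot.get_time())
for i,(x,y) in enumerate([(640,-110),(600,-200)]):
    robot.reach([x,y,235],Q); 
    a=cloud("wrist",f"w{i+1}"); print(robot.get_tool_pos(),robot.get_time()); caps(*a,G)
    for n in G: print(n,[(np.round(r["position"],1),round(r["p"],2)) for r in robot.tip_of("wrist",n+"_top")[:2]])
im1=cv2.imread("pics/w1.png");im2=cv2.imread("pics/w2.png")
cv2.imwrite("pics/w12.png",cv2.resize(np.hstack([im1,im2]),(800,300)))
s=cloud("scene","s1");caps(*s,G)
E
```

```text
{'fx': 301.8660886868338, 'fy': 301.8660886868338, 'cx': 257.45027800154713, 'cy': 187.03105297432919}
tip 14.0 0.0033649621971244617 1.2667
[ 640.08243323 -109.65071696  235.0212918 ] 1.8333
round 656 mean [ 558.6 -101.7   84.9] z 85.2 rect [ 557.8 -103.3] [27.2 28.6] 89.8 px 172.0 167.0
square 267 mean [ 569.3 -187.   102. ] z 103.2 rect [ 568.1 -191.6] [15. 28.] 88.9 px 185.0 258.0
bar 538 mean [585.7  -2.7  84.5] z 85.0 rect [585.2   0.8] [14.  41.1] 0.0 px 195.0 54.0
round [(array([ 557.5, -104.4,   82. ]), 0.97)]
square [(array([ 567.1, -197.1,  102.6]), 0.64)]
bar [(array([588.6,   1.7,  80.7]), 0.62)]
[ 600.36449721 -199.0210927   235.18105104] 2.5083
round 590 mean [ 555.7 -106.7   85. ] z 85.2 rect [ 557.7 -104.7] [28.4 28.9] 36.0 px 207.0 72.0
square 726 mean [ 567.6 -195.   103.6] z 103.9 rect [ 568. -198.] [27.8 26.4] 0.4 px 222.0 176.0
bar few 0
round [(array([ 557.1, -106. ,   85.5]), 0.62)]
square [(array([ 566.6, -201.6,  107.5]), 0.65)]
bar []
round 166 mean [ 559.7 -101.8   83.4] z 84.0 rect [ 558.6 -102.5] [27.9 28.8] 27.7 px 183.0 167.0
square 180 mean [ 571.1 -195.4  102.2] z 102.6 rect [ 569.3 -196.8] [28.  26.7] 89.9 px 133.0 159.0
bar 156 mean [587.8   3.2  83.3] z 83.9 rect [586.5   2.9] [13.5 41. ] 1.6 px 231.0 187.0
```

View pics/w12.png

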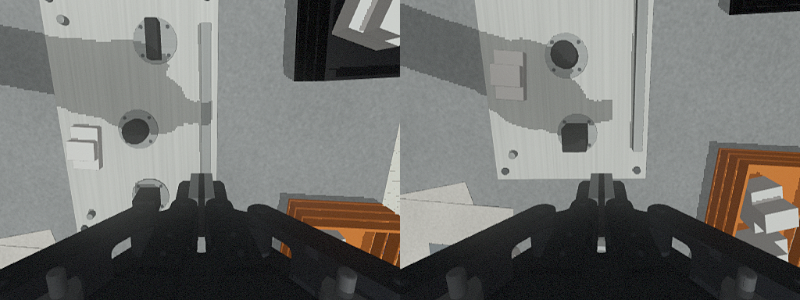

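Left half: bar (153,38), round (135,131) and the raised square (147,195). Right half: round (564,55) and square (575,137). All views agree to about 2 mm, and the heights match the stated states. Pressing the square first.

```bash
cat >> h.py <<'E'
def push(x,y,top):
    robot.reach([x,y,top+14+25],Q)
    f0=robot.get_contact_force()
    hit=robot.movel([x,y,66.5+14],max_speed=40,stop_force=20)
    print("hit",hit,robot.get_tool_pos().round(1) if hasattr(robot.get_tool_pos(),'round') else robot.get_tool_pos(),np.subtract(robot.get_contact_force(),f0).round(1))
    robot.movel([x,y,top+14+40],max_speed=100); print(robot.get_time())
E
python3 - <<'E'
from h import *
push(568.3,-197.5,103)
robot.reach([600,-200,235],Q)
a=cloud("wrist","w3");caps(*a,{**G,"square":(568,-198,84)});caps(*a,G)
E
```

```text
hit False [ 568.3 -197.5   81.1] [-3.2  1.   8.9]
5.7833
round 654 mean [ 555.9 -106.3   85. ] z 85.1 rect [ 557.6 -104.5] [28.4 29.2] 39.7 px 207.0 72.0
square 495 mean [ 566.5 -193.6   85. ] z 85.1 rect [ 567.9 -197.7] [26.1 27.6] 90.0 px 222.0 171.0
bar few 0
round 654 mean [ 555.9 -106.3   85. ] z 85.1 rect [ 557.6 -104.5] [28.4 29.2] 39.7 px 207.0 72.0
square few 0
bar few 0
```

Square is latched (85 mm). Now the round one.

Run:
```python
from h import *
push(558,-103.7,84)
robot.reach([640,-110,235],Q)
a=cloud("wrist","w4");H=dict(round=(558,-104,103),square=(568,-198,84),bar=(586,1,84));caps(*a,H)
robot.reach([600,-200,260],Q)
a=cloud("wrist","w5");caps(*a,H); caps(*cloud("scene","s2"),H); caps(*cloud("side","d2"),H)
print(robot.get_contact_force())
```

```text
hit False [ 558.1 -103.8   81.1] [-2.6  1.2  9.3]
8.8583
round 715 mean [ 558.8 -101.2  103.6] z 104.0 rect [ 557.6 -103.6] [28.3 27.9] 33.3 px 167.0 173.0
square 471 mean [ 570.2 -191.6   84.1] z 84.9 rect [ 568.1 -197. ] [25.5 27.9] 88.9 px 190.0 255.0
bar 513 mean [585.8  -4.1  84.4] z 85.0 rect [585.3   1. ] [41.7 13.9] 89.9 px 196.0 57.0
round 555 mean [ 555.6 -106.6  103.8] z 103.9 rect [ 557.7 -104.8] [28.3 29. ] 89.7 px 210.0 72.0
square 264 mean [ 565.4 -192.1   84.8] z 85.1 rect [ 568.1 -198.2] [27.7 26.7] 0.7 px 226.0 163.0
bar few 0
round 167 mean [ 560.2 -101.8  102.3] z 102.8 rect [ 559.1 -103.2] [28.4 27.2] 42.4 px 181.0 162.0
square 183 mean [ 570.9 -195.6   83.1] z 83.8 rect [ 569.3 -196.5] [27.9 26.9] 88.9 px 135.0 165.0
bar 153 mean [587.7   3.2  83.2] z 83.9 rect [586.3   3.1] [13.1 40.6] 0.5 px 232.0 187.0
round 280 mean [ 555.1 -106.8  103.5] z 104.2 rect [ 556.3 -105.2] [26.8 27.4] 31.5 px 278.0 243.0
square 452 mean [ 565.5 -200.    84.7] z 85.5 rect [ 566.7 -198.6] [27.8 27.6] 89.8 px 317.0 299.0
bar 177 mean [582.6  -2.5  84.3] z 85.5 rect [5.835e+02 5.000e-01] [13.3 41.3] 2.6 px 263.0 201.0
[-0.29271459  0.75429725  0.86495397]
```

```bash
python3 -c "
from workcell import robot
print(robot.sign_off())"
```

```text
the job is handed in; nothing more can be done
None
```

The job is handed in: the round locator measures about 103 mm (raised), and the square and bar about 84 mm (both latched); the arm was clear of everything after about 10 s, but sign-off returned no verdict.

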